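Ready the cellar pump for a gentle start

ROBOT

A 6-joint arm with a two-finger parallel gripper is mounted at the origin on the work surface. World frame = base frame: x ahead of the robot, y to its left, z up, the work surface at z = 0. Lengths are in m, angles in rad, forces in N, time in s.
With the tool pointing down it reaches from about 0.325 to 0.9 m from the base axis. Payload 3.5 kg.
Tool frame: the origin (TCP) lies on the centre line of the jaws, within the pads' length; the fingertips stand 25 mm ahead of it and the grasp point (between the pads) lies 6 mm ahead of it (tip_reach is the distance from the TCP to the fingertips, in m); x points along the fingers, z is the direction in which the jaws open and shut, and the axes are right-handed (so a half turn about x gives the same grasp; the last joint's range is limited). The gripper opens to 85 mm and grips with 20 to 120 N. Pads are 22 mm wide; open, the fingers measure 114 mm over their backs; the gripper's body (76 mm by 85 mm) begins 54 mm behind the grasp point. The pads swing forward as they close: fully open they stand 13 mm farther back than shut.
Start: joints at [-1.322, 0.276, -0.026, 1.268, 0, 1.467], TCP at [0.215, -0.587, 0.225] pointing down, gripper open.
Joint ranges: [-3.12, 3.12], [-0.85, 1.88], [-1.08, 1.24], [-1.95, 2.15], [-1.57, 1.53], [-3.14, 3.14]. Speed limits (rad/s): [2.57, 2.57, 3.14, 3.14, 3.14, 3.14].

INTERFACE

Orientations are given as [roll, pitch, yaw] about the fixed x, y, z axes, in that order (R = Rz(yaw) Ry(pitch) Rx(roll)).
In Python, from rig import read_state, read_camera, hand_in, tip_reach gives the robot as it stands. The module is installed in compiled form; this text tells all that it offers.
- The arm moves only by the tool play_rows, never from a script. Its argument "targets" is a list of rows, each an object with "rotation": the turn, a rotation vector about the world's x, y, z in rad, a list of three; "linear": the shift along the world's x, y, z in m, a list of three; "grip": the gripper command: -1 is fully open, 1 is shut, values between are in proportion. In form: [{"rotation": [ax, ay, az], "linear": [tx, ty, tz], "grip": grip}, ...]. A call has 1 to 8 rows; each row is the pose to reach, as a shift and turn from the pose commanded when the call began; what a row does not reach only later rows make up. A row lasts 1/8 s, in which the tool goes at most 62.5 mm and 10.7 degrees, less where a joint would pass 70% of its speed; a pose out of reach is approached as far as the arm can. A call with a gripper value outside its range is refused whole. The fingers move at their own pace and stop on an object; "newtons" is the grip in N (left out, the last holds). Time passes only in rows, so rows that repeat a pose let the fingers close. It gives the time, the measured TCP pose, the force and the opening at its end, in the units of the state.
- read_state(): the state, without advancing time (a new reading comes with each control period).
- read_camera(name): name is "side" or "top"; returns a dict with "pixels" (480x640x3 uint8, red, green, blue), "range_z" (480x640 float32, m along the optical axis (not along the pixel's ray), 0 where there is no reading), "camera_matrix" (3x3 intrinsics, pixels), "R" (3x3) and "t" (3): a world point X has camera coordinates R X + t. Camera axes: x right, y down, z forward; pixel columns grow to the right and rows downward; lengths in m; the calibration is good to about 2 mm. A picture is of the moment at which its call begins.
- hand_in(): hands the job in, once; it reports no verdict.
The state is a dict: "time": time; "qpos": joint angles; "qd": joint speeds; "joint_torque": joint torques, N m; "position": TCP position; "orientation": TCP orientation; "force": force on the tool from outside, world axes, zero at the start; "torque": the same for the moment, N m; "finger_gap": finger opening in m.
Only numpy, scipy, OpenCV 4.12 (cv2) and the standard library are available. Lean on these libraries where they do the work, as an engineer would, in place of code of your own. Each camera call takes 0.05 s, during which the arm holds its last target. There are 200 camera calls.

TASK

Get the wine pump ready for a gentle start: squeeze the trigger of the delivery valve's lever, swing the lever to half open and let the latch drop fully home in the middle notch of its plate, and turn the big speed knob on the drive box anticlockwise all the way to its stop. Leave the main switch, the sampling cock and everything else on the bench as they are.

Things in the scene. Friction and masses are not known exactly. Their poses are not given: they have to be found in the camera images.
- valve_stem (a point): Point on the axis of the delivery valve's level stem, 150 mm above the bench; the lever swings about it in the plane of x and z. x runs along the steel delivery pipe from the elbow at the robot's end to the pump; y from the lever to the pipe, whose axis is 77.5 mm away (tube 38, clamps 64, valve body 72 mm in diameter); z up. Fixed to the bench with the pump; place and yaw vary.
- valve_lever (a joint): Angle of the valve's steel lever: 0 = shut, straight up; grows as it leans to valve_stem's -x, towards the robot; 1.571 = fully open, level. Half open = 0.785. Ends at -0.13 and 1.70. Stays where it is left; needs about 7 N at the grip, trigger squeezed. Starts near shut (0 to 0.33), perhaps between notches.
- lever_grip (a point): Place to pinch the lever, 118 mm from the stem axis, moving with it; z along the lever outwards, y from hand bar to trigger. Hand bar (24 mm wide, 8 thick, ends 155 mm from the stem): outer face 8 mm from here at -y. Trigger bar (20 wide, 5 thick, ends at 147): outer face 27 mm from here at +y let go, 6 mm squeezed. Pinch both across y from above; the lever may pivot in the pads.
- trigger_pin (a point): Pin of the spring trigger on the lever, 22 mm from the stem axis, moving with the lever, axes as lever_grip. The trigger bar runs outwards from it on the pipe side of the hand bar, slanting away when let go, parallel to it when squeezed. The spring needs 5 to 10 N at the grip. Squeezing lifts a tooth, 54 mm from the stem axis, out of the notch plate.
- latch_trigger (a joint): Squeeze of the trigger: 0 = let go, tooth fully home in a notch, lever locked with about 3 degrees of play each way; 0.10 to 0.13 = let go but tooth up on the plate between notches; 0.22 = fully squeezed, lever free.
- half_open_mark (a point): Nominal place of the middle notch, at the rim of the notch plate, fixed to the pump. The plate has five notches 22.5 degrees apart: shut, quarter, half, three-quarter, open. It is clamped through slots and may sit turned up to 5 degrees either way, all notches together: feel for the notch between 40 and 50 degrees. A tooth let go within 2.5 degrees of a notch drops in, otherwise stays up.
- speed_knob (a joint): Angle of the speed knob on the drive box: 0 = fully anticlockwise against its stop (minimum speed), grows clockwise to 4.71. Light friction, 0.05 N m; starts between 1.9 and 3.4.
- speed_knob_grip (a point): Point on the speed knob's axis to pinch its bar, turning with it: z outwards along the axis, leaning 20 degrees from vertical to the robot; x along the bar, white line at its -x end. The larger knob, on a round aluminium rose of 68 mm: disc 44 mm, bar 42 mm long, 14 thick, 32 high, this point 7 mm below its top, 23 above the disc, 37 above the panel. On the half of the panel nearer the pump.
- drive_box: Grey drive enclosure, 170 x 250 x 100 mm, pitched 20 degrees towards the robot on a sheet stand; origin on the bench under its middle, x away from the robot, y towards the pump side; top edge at its back about 165 mm high. Fixed; place and yaw vary.
- main_switch (a joint): Main switch of the drive: small black handle 34 mm long on a square 52 mm plate, 124 mm to the -y side of the speed knob on the same panel. 0 = off. Leave alone.
- sample_cock (a joint): Small steel lever 45 mm long of the sampling cock on the delivery pipe, on the side away from the valve lever. 0 = shut. Leave alone.
- bottle_a: Full wine bottle, 75 mm wide, 300 mm high, standing; origin under its middle. Bystander.
- bottle_b: Another such bottle. Bystander.
- test_jar: Clear hydrometer jar, 40 mm wide, 195 mm high, on a 64 mm white foot; origin under its middle. Bystander.
- glass: Tasting glass, 65 mm wide, 155 mm high, standing; origin under its middle. Bystander.
- bung: Dark rubber barrel bung, 54 mm wide, 63 mm high; origin under its middle. Bystander.
- clamp: Spare steel pipe clamp, ring of 64 mm lying flat, 16 mm high; origin under the ring's middle. Bystander.
- spanner: Steel spanner, 190 mm long, lying flat. Bystander.

How it is judged:
At the end, for the whole second after the job is handed in: The valve lever stands at half open, 0.60 to 0.97 rad (which only the middle notch allows), with the trigger let go and the tooth fully home in the notch (trigger below 0.05 rad), and the speed knob is within 0.07 rad (4 degrees) of its anticlockwise stop (value of joint valve_lever between 0.6 and 0.97 rad and value of joint latch_trigger below 0.05 rad and value of joint speed_knob below 0.07 rad); the robot touches nothing.
It fails at once if the main switch is turned (value of joint main_switch above 0.25 rad).
It fails at once if the sampling cock is opened (value of joint sample_cock above 0.25 rad).
It fails at once if a bystander is pushed more than 30 mm or knocked over (distance of any of bottle_a, bottle_b, test_jar, glass, bung, clamp, spanner from where it was at the start of the episode above 0.03 m or angle between any of bottle_a, bottle_b, test_jar, glass, bung's own z axis and vertical above 0.5 rad).
It also fails if it takes over 72 s, if anything falls off the work surface, if the arm or the gripper's body presses on something with over 40 N, if the wrist force passes 120 N, or if a joint passes its speed limit or range.

## Working session

There is one attempt and no reset: what is moved stays moved. The work goes in short steps, Python scripts to look and compute and a tool call to move; the robot and the scene stay as the last step left them, time stands still between calls to the robot, and variables do not carry over. Pictures are saved under pics/ and viewed, about 8 in all and at most 12, crops included, and the job is handed in when it is done.

Besides the shell and the picture viewer there is one more tool, called after "Request:" by a JSON object that holds its "name" and its "arguments", one argument or row to a line. play_rows: Moves the arm, as the interface text tells. Its arguments: {"type":"object","properties":{"targets":{"type":"array","items":{"type":"object","properties":{"rotation":{"type":"array","items":{"type":"number"}},"linear":{"type":"array","items":{"type":"number"}},"grip":{"type":"number"}}}},"newtons":{"type":"number"}},"required":["targets"]}

```bash
mkdir -p pics
cat > h.py <<'E'
import numpy as np, cv2
from rig import read_state, read_camera, hand_in, tip_reach
def cap(n):
    c=read_camera(n); np.savez(f'{n}.npz',**c); return c
def cloud(c):
    K=np.array(c['camera_matrix']);z=c['range_z'].astype(float)
    v,u=np.mgrid[:480,:640]
    P=np.stack([(u-K[0,2])/K[0,0]*z,(v-K[1,2])/K[1,1]*z,z],-1)
    W=(P-np.array(c['t']))@np.array(c['R']); W[z==0]=np.nan
    return W
def proj(c,X):
    p=np.array(c['R'])@np.array(X)+np.array(c['t']); q=np.array(c['camera_matrix'])@p; return q[:2]/q[2]
E
python3 - <<'E'
from h import *
s=read_state(); print(s['time'],s['position'],s['orientation'],s['finger_gap'],tip_reach)
for n in('top','side'):
    c=cap(n); cv2.imwrite(f'pics/{n}0.png',cv2.cvtColor(c['pixels'],cv2.COLOR_RGB2BGR))
    print(n,np.round(c['R'],3).tolist(),np.round(c['t'],3),np.round(c['camera_matrix'],1).tolist(), 'pos',-np.array(c['R']).T@c['t'])
E
```

```text
0.0 [ 0.21516204 -0.58596287  0.22364761] [3.03671329 1.56855767 1.81772191] 0.08546660737830716 0.025
top [[-0.025, -1.0, 0.011], [-0.984, 0.022, -0.176], [0.176, -0.015, -0.984]] [0.003 0.566 1.355] [[588.4, 0.0, 327.1], [0.0, 588.4, 243.3], [0.0, 0.0, 1.0]] pos [0.31902487 0.01019571 1.43332766]
side [[0.977, -0.211, 0.006], [-0.115, -0.557, -0.823], [0.177, 0.804, -0.568]] [-0.534  0.207  0.93 ] [[448.6, 0.0, 321.3], [0.0, 448.6, 242.2], [0.0, 0.0, 1.0]] pos [ 0.38158138 -0.74442929  0.70202976]
```

View pics/top0.png

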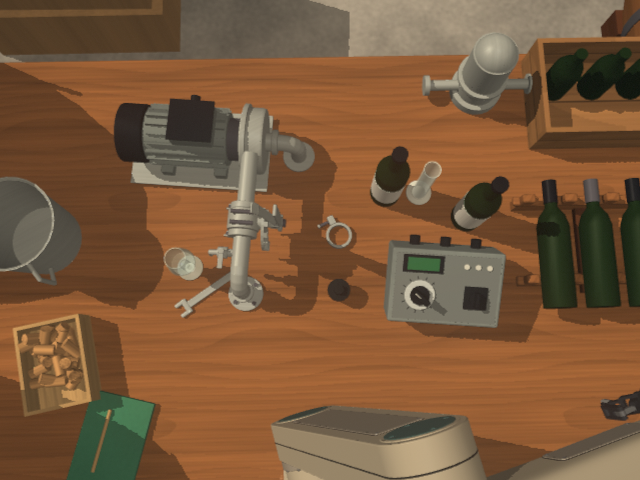

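View pics/side0.png

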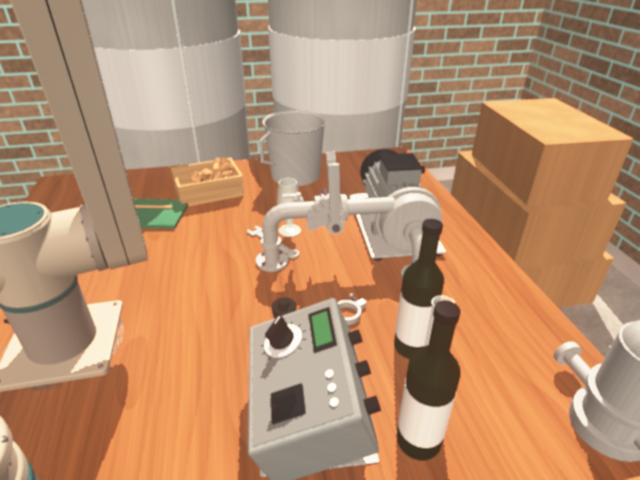

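Top view: the pipe runs from the elbow (245,295) up to the pump (250,140), with the lever at (268,225). The knob is at (420,295) and the main switch at (475,298). The side view shows the lever nearly upright at (334,185).

Run:
```python
from h import *
T=dict(np.load('top.npz'));S=dict(np.load('side.npz'))
W=cloud(T);V=cloud(S)
im=T['pixels']
# pipe axis from top: rows 185-200 and 255-275, points z>0.1
for r0,r1 in((165,200),(245,275)):
    Q=W[r0:r1,225:262].reshape(-1,3);Q=Q[(Q[:,2]>0.1)];
    top=Q[Q[:,2]>np.nanpercentile(Q[:,2],70)]
    print('pipe',np.median(Q,0),np.median(top,0),np.nanmax(Q[:,2]),len(Q))
# lever pts
Q=W[200:255,255:292].reshape(-1,3);Q=Q[Q[:,2]>0.06]
np.set_printoptions(precision=3,suppress=True)
for z0 in np.arange(.06,.34,.02):
    q=Q[(Q[:,2]>=z0)&(Q[:,2]<z0+.02)]
    if len(q):print('T z',round(z0,2),len(q),q.min(0)[:2],q.max(0)[:2],np.median(q,0))
Q=V[145:245,300:352].reshape(-1,3);Q=Q[(Q[:,2]>0.06)]
for z0 in np.arange(.08,.34,.02):
    q=Q[(Q[:,2]>=z0)&(Q[:,2]<z0+.02)]
    if len(q):print('S z',round(z0,2),len(q),q.min(0)[:2],q.max(0)[:2],np.median(q,0))
# panel plane of the box
Q=W[255:320,392:500].reshape(-1,3);Q=Q[Q[:,2]>.05]
for k in range(6):
    m=Q.mean(0);n=np.linalg.svd(Q-m)[2][2];n*=np.sign(n[2]);d=(Q-m)@n
    Q=Q[abs(d)<max(.004,.02*.5**k)]
print('panel',m,n,len(Q),np.degrees(np.arccos(n[2])))
A=W[270:320,395:450];h=(A-m)@n
for lo,hi in((.005,.012),(.012,.02),(.025,.05)):
    q=A[(h>lo)&(h<hi)];print(lo,len(q),q.mean(0),q.min(0),q.max(0))
big=cv2.hconcat([cv2.resize(im[190:270,215:305],None,fx=4.4,fy=4.4,interpolation=3)[:352],cv2.resize(S['pixels'][145:225,295:385],None,fx=4.4,fy=4.4,interpolation=3)[:352]])
k=cv2.hconcat([cv2.resize(im[265:325,390:450],(240,240),interpolation=3),cv2.resize(S['pixels'][300:360,250:310],(240,240),interpolation=3),np.zeros((240,big.shape[1]-480,3),np.uint8)])
cv2.imwrite('pics/z1.png',cv2.cvtColor(cv2.vconcat([big,k]),cv2.COLOR_RGB2BGR))
```

```text
pipe [0.69076254 0.16350813 0.16582092] [0.688599   0.16731721 0.17002651] 0.17536431651699586 635
pipe [0.51900846 0.18310006 0.16522121] [0.51666537 0.18260492 0.16950704] 0.1790240609619069 591
T z 0.12 7 [0.539 0.082] [0.601 0.147] [0.554 0.121 0.137]
T z 0.14 93 [0.535 0.081] [0.626 0.15 ] [0.584 0.117 0.155]
T z 0.16 206 [0.536 0.083] [0.639 0.149] [0.587 0.134 0.168]
T z 0.18 115 [0.542 0.089] [0.603 0.134] [0.561 0.123 0.187]
T z 0.2 142 [0.555 0.09 ] [0.617 0.132] [0.584 0.123 0.21 ]
T z 0.22 40 [0.58  0.089] [0.604 0.118] [0.591 0.112 0.231]
T z 0.24 44 [0.58 0.09] [0.604 0.12 ] [0.591 0.116 0.249]
T z 0.26 50 [0.579 0.09 ] [0.604 0.126] [0.591 0.121 0.271]
T z 0.28 47 [0.578 0.09 ] [0.602 0.13 ] [0.589 0.125 0.291]
T z 0.3 82 [0.578 0.09 ] [0.603 0.133] [0.592 0.098 0.305]
S z 0.08 118 [0.601 0.578] [0.691 0.662] [0.637 0.594 0.091]
S z 0.1 123 [0.602 0.58 ] [0.689 0.651] [0.637 0.592 0.11 ]
S z 0.12 245 [0.529 0.085] [0.68  0.625] [0.602 0.145 0.134]
S z 0.14 466 [0.529 0.078] [0.653 0.592] [0.584 0.125 0.151]
S z 0.16 500 [0.53  0.081] [0.656 0.223] [0.584 0.128 0.168]
S z 0.18 284 [0.545 0.087] [0.641 0.2  ] [0.584 0.122 0.189]
S z 0.2 153 [0.564 0.087] [0.618 0.132] [0.589 0.092 0.208]
S z 0.22 89 [0.582 0.087] [0.605 0.097] [0.593 0.09  0.23 ]
S z 0.24 95 [0.582 0.086] [0.604 0.122] [0.591 0.091 0.25 ]
S z 0.26 97 [0.581 0.086] [0.604 0.123] [0.592 0.091 0.27 ]
S z 0.28 146 [0.579 0.086] [0.603 0.132] [0.592 0.092 0.293]
S z 0.3 101 [0.579 0.088] [0.605 0.141] [0.593 0.131 0.304]
panel [ 0.448 -0.27   0.139] [-0.346  0.028  0.938] 5226 20.309077167887054
0.005 249 [ 0.432 -0.212  0.14 ] [ 0.377 -0.272  0.117] [ 0.484 -0.161  0.158]
0.012 93 [ 0.43  -0.21   0.146] [ 0.408 -0.23   0.136] [ 0.446 -0.19   0.153]
0.025 142 [ 0.42  -0.209  0.169] [ 0.401 -0.228  0.158] [ 0.439 -0.192  0.178]
```

View pics/z1.png

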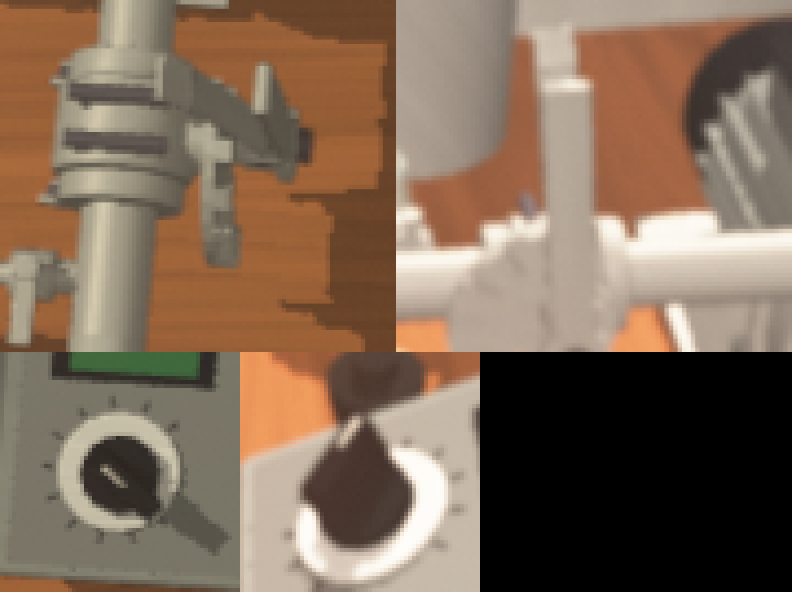

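The crops show the lever with its trigger let go at (265,90), and the knob's white line towards the upper left at (113,475). Next I need the knob axis and bar direction.

Run:
```python
from h import *
np.set_printoptions(precision=4,suppress=True)
T=dict(np.load('top.npz'));S=dict(np.load('side.npz'))
n=np.array([-.346,.028,.938]);n/=np.linalg.norm(n);m=np.array([.448,-.27,.139])
def ray(c,uv,h):
    K=c['camera_matrix'];R=c['R'];o=-R.T@c['t'];d=R.T@np.linalg.inv(K)@np.array([*uv,1.]);return o+d*((m+n*h-o)@n)/(d@n)
for nm,c,(r0,r1,c0,c1) in(('top',T,(265,325,390,450)),('side',S,(300,370,245,310))):
    W=cloud(c)[r0:r1,c0:c1];p=c['pixels'][r0:r1,c0:c1].astype(int);g=p.sum(2)/3
    h=(W-m)@n
    ring=(g>165)&(h<.012)&(p.max(2)-p.min(2)<40);pts=W[ring]
    u,v=np.nonzero(ring)[1]+c0,np.nonzero(ring)[0]+r0
    hull=cv2.convexHull(np.stack([u,v],1).astype(np.float32))
    e=cv2.fitEllipse(hull);print(nm,'ring ellipse',e,'ctr',ray(c,e[0],.004),len(u))
    bar=(h>.036)&(h<.055)&(g<110);q=W[bar];mm=q.mean(0);w=np.linalg.svd(q-mm)[2]
    print('bar',len(q),mm,w[0],np.ptp((q-mm)@w[0]),np.ptp((q-mm)@w[1]))
    dark=cv2.dilate((h>.03).astype(np.uint8),np.ones((2,2)))>0
    wl=(g>100)&(h>.03);
    if wl.any():print('white',W[wl].mean(0),wl.sum())
    print('hmax',np.nanmax(h))
```

```text
top ring ellipse ((419.1021423339844, 294.3354797363281), (28.4530029296875, 29.467016220092773), 73.0931396484375) ctr [ 0.4315 -0.2099  0.1354] 267
bar 115 [ 0.418  -0.2099  0.1703] [-0.6502 -0.733  -0.1999] 0.04304393809842064 0.014064283096888956
white [ 0.4237 -0.2016  0.1732] 12
hmax 0.04852515664559351
side ring ellipse ((294.29705810546875, 341.14825439453125), (62.73687744140625, 106.00836944580078), 73.09867095947266) ctr [ 0.4506 -0.2277  0.143 ] 2221
bar 136 [ 0.4186 -0.2156  0.1685] [-0.7324 -0.6407 -0.2305] 0.0404051423852175 0.014600854481320572
white [ 0.4233 -0.2043  0.17  ] 44
hmax 0.04199871550516412
```

```bash
cat >> h.py <<'E'
from scipy.spatial.transform import Rotation as Ro
def R0(s=None):
    s=s or read_state(); return Ro.from_euler('xyz',s['orientation'])
def tool(xdir,zdir):
    x=np.array(xdir,float);x/=np.linalg.norm(x);z=np.array(zdir,float);z-=x*(z@x);z/=np.linalg.norm(z)
    return Ro.from_matrix(np.stack([x,np.cross(z,x),z],1))
E
python3 - <<'E'
from h import *
np.set_printoptions(precision=3,suppress=True)
s=read_state();R=R0(s);print(R.as_matrix(),s['qpos'])
n=np.array([-.342,.028,.939]);n/=np.linalg.norm(n)
b=np.array([.69,.69,.2]);z=np.cross(n,b)
g=np.array([.419,-.2095,.169])
for sg in(1,-1):
    G=tool(-n,sg*z);print(sg,(G*R.inv()).as_rotvec(),np.degrees((G*R.inv()).magnitude()))
print('tcp',g+.006*n,'shift',g+.006*n-s['position'],'above60',g+.066*n-s['position'])
E
```

```text
[[-0.001  0.939  0.345]
 [ 0.002  0.345 -0.939]
 [-1.     0.    -0.002]] [-1.322  0.277 -0.028  1.268  0.     1.467]
1 [ 0.466 -0.135 -2.694] 156.8319116888292
-1 [-0.102 -0.339  0.406] 30.865878307979987
tcp [ 0.417 -0.209  0.175] shift [ 0.202  0.377 -0.049] above60 [0.181 0.378 0.007]
```

Request:
{"name": "play_rows", "arguments": {
  "targets": [
    {"rotation":[0,0,0],"linear":[0.02,0.03,0.05],"grip":-1},
    {"rotation":[-0.03,-0.1,0.12],"linear":[0.05,0.08,0.09],"grip":-1},
    {"rotation":[-0.05,-0.17,0.2],"linear":[0.08,0.13,0.1],"grip":-1},
    {"rotation":[-0.08,-0.25,0.3],"linear":[0.11,0.18,0.1],"grip":-1},
    {"rotation":[-0.1,-0.34,0.4],"linear":[0.135,0.23,0.1],"grip":-1},
    {"rotation":[-0.1,-0.34,0.4],"linear":[0.16,0.285,0.09],"grip":-1},
    {"rotation":[-0.1,-0.34,0.4],"linear":[0.175,0.335,0.07],"grip":-1},
    {"rotation":[-0.1,-0.34,0.4],"linear":[0.181,0.377,0.04],"grip":-0.3}
  ]
}}

```text
time: 1.1
position: [0.3969, -0.2082, 0.2649]
orientation: [0.727, 1.217, -0.086]
force: [0.8, 0.3, 0.5]
finger_gap: 0.0698
```

Run:
```python
from h import *
np.set_printoptions(precision=3,suppress=True)
s=read_state();R=R0(s);print(s['time'],s['position'],s['qpos'],s['finger_gap'])
n=np.array([-.342,.028,.939]);n/=np.linalg.norm(n);b=np.array([.69,.69,.2])
G=tool(-n,-np.cross(n,b));g=np.array([.419,-.2095,.169])
print((G*R.inv()).as_rotvec(),g+.008*n-s['position'],g+.036*n-s['position'])
a=cap('top')['pixels'][230:340,370:510];b=cap('side')['pixels'][240:390,210:350]
cv2.imwrite('pics/k1.png',cv2.cvtColor(cv2.hconcat([cv2.resize(a,(400,314)),cv2.resize(b,(293,314))]),cv2.COLOR_RGB2BGR))
```

```text
1.1 [ 0.397 -0.208  0.265] [-0.778 -0.288 -0.55   1.032  0.223  1.638] 0.06979330573534387
[0.    0.004 0.005] [ 0.019 -0.001 -0.088] [ 0.01  -0.    -0.062]
```

View pics/k1.png

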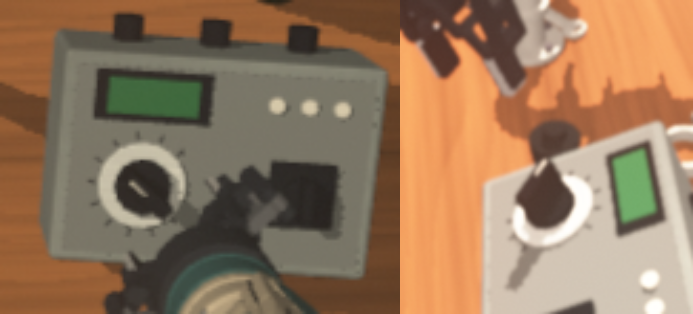

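Run:
```python
from h import *
s=read_state();R=R0(s).as_matrix();p=s['position']
for n in('top','side'):
    c=dict(np.load(n+'.npz'));o,k=((370,230),400/140) if n=='top' else ((210,240),293/140)
    for d in(-.035,0,.035):
        print(n,d,np.round((proj(c,p+R[:,0]*.02+R[:,2]*d)-o)*k))
```

```text
top -0.035 [121. 249.]
top 0 [157. 216.]
top 0.035 [193. 182.]
side -0.035 [68. 99.]
side 0 [100. 108.]
side 0.035 [134. 117.]
```

Request:
{"name": "play_rows", "arguments": {
  "targets": [
    {"rotation":[0,0,0],"linear":[0.005,0,-0.03],"grip":-0.2},
    {"rotation":[0,0,0],"linear":[0.01,0,-0.06],"grip":-0.2},
    {"rotation":[0,0,0],"linear":[0.015,0,-0.075],"grip":-0.2},
    {"rotation":[0,0,0],"linear":[0.019,0,-0.086],"grip":-0.2},
    {"rotation":[0,0,0],"linear":[0.019,0,-0.086],"grip":-0.2}
  ],
  "newtons": 25
}}

```text
time: 1.82
position: [0.4152, -0.2098, 0.1782]
orientation: [0.733, 1.22, -0.082]
force: [-0.2, -0.4, -1.3]
finger_gap: 0.0513
```

Run:
```python
from h import *
print(read_state())
a=cap('top')['pixels'][230:340,370:510];b=cap('side')['pixels'][240:390,210:350]
cv2.imwrite('pics/k2.png',cv2.cvtColor(cv2.hconcat([cv2.resize(a,(400,314)),cv2.resize(b,(293,314))]),cv2.COLOR_RGB2BGR))
```

```text
{'time': 1.825, 'qpos': array([-0.74555371, -0.1902992 , -0.66687871,  0.81349097,  0.21329865,
        1.67058703]), 'qd': array([-0.00289054, -0.01733926,  0.0201931 ,  0.00985482,  0.00188466,
       -0.0016711 ]), 'joint_torque': array([ 3.07944976e-02, -1.86818254e+01,  2.93158060e+01, -1.98305123e+00,
        5.61763085e-01,  1.10580615e-02]), 'position': array([ 0.41516295, -0.20976795,  0.17822964]), 'orientation': array([ 0.73307012,  1.21994271, -0.08202441]), 'force': array([-0.1929533 , -0.37145582, -1.26017693]), 'torque': array([ 0.0320685 ,  0.34783671, -0.00808216]), 'finger_gap': 0.05132750980322337}
```

View pics/k2.png

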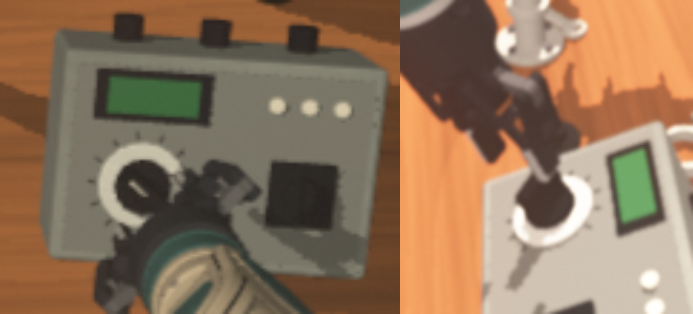

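Here the gripper looks offset from the knob: fingers at (490,140)/(545,160) in the side half, knob at (545,195). I'll check against depth in the tool frame.

Run:
```python
from h import *
np.set_printoptions(precision=3,suppress=True)
s=read_state();R=R0(s).as_matrix();p=s['position']
for n in('top','side'):
    c=dict(np.load(n+'.npz'));W=cloud(c).reshape(-1,3);L=(W-p)@R
    rgb=c['pixels'].reshape(-1,3)
    for x0 in np.arange(-.08,.06,.01):
        q=L[(abs(L[:,1])<.05)&(abs(L[:,2])<.09)&(L[:,0]>=x0)&(L[:,0]<x0+.01)]
        if len(q): print(n,round(x0,2),len(q),'y',np.percentile(q[:,1],[2,98]),'z hist',np.histogram(q[:,2],np.arange(-.09,.091,.015))[0])
```

```text
top -0.08 57 y [0.001 0.016] z hist [ 0  1 12  5  5  0  0  9 12 13  0  0]
top -0.07 117 y [-0.008  0.011] z hist [ 0  0 34 24  0  0  0  0 40 19  0  0]
top -0.06 38 y [-0.001  0.012] z hist [ 0  0  3 12  1  0  0  2 17  3  0  0]
top -0.05 13 y [0.005 0.011] z hist [0 0 0 2 4 0 0 5 2 0 0 0]
top -0.04 13 y [0.004 0.009] z hist [0 0 0 4 2 0 0 3 4 0 0 0]
top -0.03 22 y [0.002 0.01 ] z hist [0 0 0 6 5 0 0 4 7 0 0 0]
top -0.02 11 y [-0.002  0.009] z hist [0 0 0 1 5 0 0 1 4 0 0 0]
top -0.0 66 y [-0.012  0.02 ] z hist [ 0  0  0  0  0 38 28  0  0  0  0  0]
top 0.01 47 y [-0.014  0.021] z hist [ 0  0  0  0  0 22 25  0  0  0  0  0]
top 0.02 12 y [0.001 0.021] z hist [0 0 0 0 0 4 8 0 0 0 0 0]
top 0.03 124 y [-0.016  0.022] z hist [ 0  0  0  0 23 28 58 15  0  0  0  0]
top 0.04 1054 y [-0.041  0.048] z hist [  9  34  52  75 136  63  88 113  88 119 161 116]
top 0.05 1237 y [-0.042  0.049] z hist [ 66 123 142 111  59  49  45  77 123 122 133 187]
top 0.06 12 y [0.019 0.048] z hist [3 2 7 0 0 0 0 0 0 0 0 0]
side -0.08 227 y [-0.018  0.009] z hist [ 0  2 29  0 37  3  0 33 61 23 39  0]
side -0.07 190 y [-
[... 321 characters left out ...]
08] z hist [ 0  0  0  3 64  0  0  5 67  0  0  0]
side -0.02 99 y [-0.013  0.009] z hist [ 0  0  0  1 60  0  0  4 34  0  0  0]
side -0.01 11 y [-0.008  0.006] z hist [0 0 0 0 6 0 0 0 5 0 0 0]
side -0.0 13 y [-0.017 -0.001] z hist [ 0  0  0  0  0  2 11  0  0  0  0  0]
side 0.01 125 y [-0.021  0.004] z hist [ 0  0  0  0  0 35 90  0  0  0  0  0]
side 0.02 115 y [-0.021  0.019] z hist [  0   0   0   0   0   4 111   0   0   0   0   0]
side 0.03 133 y [-0.021  0.019] z hist [  0   0   0   0   0   6 120   7   0   0   0   0]
side 0.04 703 y [-0.031  0.046] z hist [  0   0   0   2  40  72 187 230  39  43  56  34]
side 0.05 2744 y [-0.049  0.048] z hist [ 41 140 201 142 138 125 141 235 391 360 392 438]
```

Sideways the fingers are centred on the bar. Along the tool, depth puts the fingertips about 35 mm short of where they should be. Closing on the bar will test that.

Request:
{"name": "play_rows", "arguments": {
  "targets": [
    {"rotation":[0,0,0],"linear":[0,0,0],"grip":0.3},
    {"rotation":[0,0,0],"linear":[0,0,0],"grip":1},
    {"rotation":[0,0,0],"linear":[0,0,0],"grip":1},
    {"rotation":[0,0,0],"linear":[0,0,0],"grip":1}
  ],
  "newtons": 25
}}

```text
time: 2.42
position: [0.4154, -0.2097, 0.1789]
orientation: [0.73, 1.219, -0.084]
force: [1.4, 0.1, 0.4]
finger_gap: -0.0002
```

Run:
```python
from h import *
s=read_state();R=R0(s).as_matrix();p=s['position'];print(s['finger_gap'],s['force'],s['torque'])
for n in('top','side'):
    c=cap(n);L=(cloud(c).reshape(-1,3)-p)@R
    for x0 in np.arange(-.05,.04,.01):
        q=L[(abs(L[:,1])<.05)&(abs(L[:,2])<.09)&(L[:,0]>=x0)&(L[:,0]<x0+.01)]
        if len(q): print(n,round(x0,2),len(q),'y',np.percentile(q[:,1],[2,98]),'z hist',np.histogram(q[:,2],np.arange(-.09,.091,.015))[0])
```

```text
-0.0001541021228305384 [1.41415912 0.09220395 0.43889094] [0.06584595 0.35037513 0.01957831]
top -0.05 14 y [0.00416106 0.01029792] z hist [0 0 0 0 0 7 6 1 0 0 0 0]
top -0.04 11 y [0.00608266 0.01066657] z hist [0 0 0 0 0 4 7 0 0 0 0 0]
top -0.03 19 y [0.00425024 0.01043554] z hist [ 0  0  0  0  0  9 10  0  0  0  0  0]
top -0.02 10 y [0.00498501 0.0100567 ] z hist [0 0 0 0 0 3 7 0 0 0 0 0]
top 0.0 34 y [0.00257427 0.02042872] z hist [ 0  0  0  0  0 22 12  0  0  0  0  0]
top 0.01 32 y [0.00195608 0.02121329] z hist [ 0  0  0  0  0 14 18  0  0  0  0  0]
top 0.02 12 y [-0.00411766  0.01984377] z hist [0 0 0 0 0 3 9 0 0 0 0 0]
top 0.03 116 y [-0.01117475  0.02108652] z hist [ 0  0  0  0 25 25 47 19  0  0  0  0]
side -0.05 28 y [-0.01474271 -0.00764928] z hist [ 0  0  0  0  0 12 16  0  0  0  0  0]
side -0.04 69 y [-0.0127075  0.0045515] z hist [ 0  0  0  0  0 10 50  9  0  0  0  0]
side -0.03 75 y [-0.01256107  0.00515564] z hist [ 0  0  0  0  0  7 55 13  0  0  0  0]
side -0.02 64 y [-0.01276652  0.00537131] z hist [ 0  0  0  0  0  9 50  5  0  0  0  0]
side -0.01 14 y [-0.01124333  0.00651631] z hist [ 0  0  0  0  0  1 13  0  0  0  0  0]
side 0.0 38 y [-0.01775298  0.01502931] z hist [ 0  0  0  0  0 12 26  0  0  0  0  0]
side 0.01 195 y [-0.02064765  0.01939455] z hist [  0   0   0   0   0  41 154   0   0   0   0   0]
side 0.02 104 y [-0.02077679  0.01912073] z hist [  0   0   0   0   0   4 100   0   0   0   0   0]
side 0.03 159 y [-0.02080413  0.01884629] z hist [  0   0   0   0   0   5 138  16   0   0   0   0]
```

The fingers shut fully without touching the bar. So the real fingertips lie 32 mm behind the stated tip along the tool axis, at tool x ≈ -7 mm. I'll open and go in another 28 mm.

Request:
{"name": "play_rows", "arguments": {
  "targets": [
    {"rotation":[0,0,0],"linear":[0,0,0],"grip":-0.2},
    {"rotation":[0,0,0],"linear":[0,0,0],"grip":-0.2},
    {"rotation":[0,0,0],"linear":[0,0,0],"grip":-0.2},
    {"rotation":[0,0,0],"linear":[0.004,0,-0.01],"grip":-0.2},
    {"rotation":[0,0,0],"linear":[0.007,-0.001,-0.019],"grip":-0.2},
    {"rotation":[0,0,0],"linear":[0.01,-0.001,-0.027],"grip":0},
    {"rotation":[0,0,0],"linear":[0.01,-0.001,-0.027],"grip":1},
    {"rotation":[0,0,0],"linear":[0.01,-0.001,-0.027],"grip":1}
  ],
  "newtons": 25
}}

```text
time: 3.52
position: [0.4249, -0.2098, 0.1513]
orientation: [0.737, 1.22, -0.078]
force: [0.5, 0.9, -3.8]
finger_gap: 0.0131
```

Request:
{"name": "play_rows", "arguments": {
  "targets": [
    {"rotation":[0,0,0],"linear":[0,0,0],"grip":1},
    {"rotation":[0,0,0],"linear":[0,0,0],"grip":1}
  ],
  "newtons": 30
}}

```text
time: 3.78
position: [0.4249, -0.2099, 0.1513]
orientation: [0.736, 1.219, -0.079]
force: [0.3, 3.5, -2.9]
finger_gap: 0.0131
```

Gripped with a gap of 13 mm. Now turning anticlockwise.

Request:
{"name": "play_rows", "arguments": {
  "targets": [
    {"rotation":[-0.06,0.005,0.164],"linear":[0,0,0],"grip":1},
    {"rotation":[-0.12,0.01,0.328],"linear":[0,0,0],"grip":1},
    {"rotation":[-0.18,0.015,0.492],"linear":[0,0,0],"grip":1},
    {"rotation":[-0.24,0.02,0.656],"linear":[0,0,0],"grip":1},
    {"rotation":[-0.3,0.025,0.82],"linear":[0,0,0],"grip":1},
    {"rotation":[-0.36,0.03,0.984],"linear":[0,0,0],"grip":1},
    {"rotation":[-0.42,0.035,1.148],"linear":[0,0,0],"grip":1},
    {"rotation":[-0.48,0.04,1.312],"linear":[0,0,0],"grip":1}
  ]
}}

```text
time: 4.78
position: [0.4263, -0.21, 0.1518]
orientation: [-0.666, 1.216, -0.076]
force: [5.4, 3.6, -6.5]
finger_gap: 0.0132
```

Run:
```python
from h import *
np.set_printoptions(precision=3,suppress=True)
s=read_state();print(s['qpos'],s['force'],s['torque'],s['finger_gap'],R0(s).as_matrix())
```

```text
[-0.729 -0.144 -0.693  0.737  0.212  0.283] [ 5.414  3.626 -6.507] [ 0.705 -0.335  0.199] 0.013241364599662428 [[ 0.346 -0.518  0.782]
 [-0.026  0.828  0.56 ]
 [-0.938 -0.214  0.273]]
```

Request:
{"name": "play_rows", "arguments": {
  "targets": [
    {"rotation":[-0.04,0.003,0.11],"linear":[0,0,0],"grip":1},
    {"rotation":[-0.08,0.006,0.22],"linear":[0,0,0],"grip":1},
    {"rotation":[-0.12,0.01,0.33],"linear":[0,0,0],"grip":1},
    {"rotation":[-0.15,0.012,0.41],"linear":[0,0,0],"grip":1}
  ]
}}

```text
time: 5.28
position: [0.4266, -0.2097, 0.152]
orientation: [-1.097, 1.215, -0.073]
force: [7.1, 4.8, -5.9]
finger_gap: 0.0131
```

Run:
```python
from h import *
np.set_printoptions(precision=3,suppress=True)
s=read_state();print(s['qpos'],s['force'],s['torque'],s['joint_torque'],R0(s).as_matrix()[:,2])
```

```text
[-0.729 -0.144 -0.693  0.736  0.214 -0.151] [ 7.096  4.837 -5.859] [ 0.925 -0.485  0.277] [ -3.057 -23.11   30.184  -1.741  -1.1     0.346] [0.491 0.856 0.159]
```

Request:
{"name": "play_rows", "arguments": {
  "targets": [
    {"rotation":[-0.03,0.002,0.09],"linear":[0,0,0],"grip":1},
    {"rotation":[-0.06,0.005,0.18],"linear":[0,0,0],"grip":1}
  ]
}}

```text
time: 5.52
position: [0.4267, -0.2094, 0.152]
orientation: [-1.27, 1.215, -0.055]
force: [6.7, 4.4, -5.1]
finger_gap: 0.0132
```

Run:
```python
from h import *
np.set_printoptions(precision=3,suppress=True)
s=read_state();print(s['qpos'],s['force'],s['torque'],s['joint_torque'],s['torque']@R0(s).as_matrix()[:,0])
```

```text
[-0.732 -0.142 -0.69   0.741  0.22  -0.345] [ 6.7    4.365 -5.066] [ 0.984 -0.541  0.311] [ -3.378 -23.256  30.157  -1.767  -1.234   0.442] 0.06074591514009331
```

Request:
{"name": "play_rows", "arguments": {
  "targets": [
    {"rotation":[-0.03,0.002,0.09],"linear":[0,0,0],"grip":1},
    {"rotation":[-0.06,0.005,0.18],"linear":[0,0,0],"grip":1}
  ]
}}

```text
time: 5.78
position: [0.4267, -0.2092, 0.152]
orientation: [-1.444, 1.217, -0.038]
force: [7.4, 6.5, -5.1]
finger_gap: 0.0128
```

```bash
cat > st.py <<'E'
from h import *
np.set_printoptions(precision=3,suppress=True)
s=read_state();print(s['time'],s['qpos'],s['force'],s['joint_torque'][5],s['torque']@R0(s).as_matrix()[:,0],s['finger_gap'])
E
python3 st.py
```

```text
5.775 [-0.735 -0.139 -0.687  0.746  0.224 -0.538] [ 7.35   6.454 -5.077] 0.4399180132895708 0.029844925940347433 0.012811494090535464
```

Request:
{"name": "play_rows", "arguments": {
  "targets": [
    {"rotation":[-0.03,0.002,0.09],"linear":[0,0,0],"grip":1},
    {"rotation":[-0.06,0.005,0.18],"linear":[0,0,0],"grip":1}
  ]
}}

```text
time: 6.02
position: [0.4269, -0.2091, 0.1523]
orientation: [-1.614, 1.218, -0.021]
force: [17.0, 4.4, -0.5]
finger_gap: 0.0132
```

```bash
python3 st.py
```

```text
6.025 [-0.737 -0.136 -0.683  0.753  0.229 -0.727] [17.012  4.394 -0.485] -0.8974120393395424 0.8387475346760938 0.013237824433920232
```

The torque has jumped to 0.84 N m, so this is the stop. Hold briefly, then release and back out along the axis.

Request:
{"name": "play_rows", "arguments": {
  "targets": [
    {"rotation":[-0.014,0.001,0.037],"linear":[0,0,0],"grip":1},
    {"rotation":[-0.014,0.001,0.037],"linear":[0,0,0],"grip":1}
  ]
}}

```text
time: 6.28
position: [0.4275, -0.2091, 0.1526]
orientation: [-1.651, 1.217, -0.022]
force: [8.0, 6.4, -4.8]
finger_gap: 0.0132
```

```bash
python3 st.py
```

```text
6.275 [-0.736 -0.136 -0.683  0.752  0.229 -0.763] [ 7.976  6.398 -4.785] -1.3365551456809044 1.249085151685707 0.013165227267018288
```

Request:
{"name": "play_rows", "arguments": {
  "targets": [
    {"rotation":[0,0,0],"linear":[0,0,0],"grip":0},
    {"rotation":[0,0,0],"linear":[0,0,0],"grip":-0.3},
    {"rotation":[0,0,0],"linear":[0,0,0],"grip":-0.3},
    {"rotation":[0,0,0],"linear":[-0.01,0.001,0.028],"grip":-0.3},
    {"rotation":[0,0,0],"linear":[-0.022,0.002,0.06],"grip":-0.3},
    {"rotation":[0,0,0],"linear":[-0.034,0.003,0.11],"grip":-0.3},
    {"rotation":[0,0,0],"linear":[-0.034,0.02,0.16],"grip":-1},
    {"rotation":[0,0,0],"linear":[-0.034,0.04,0.21],"grip":-1}
  ]
}}

```text
time: 7.28
position: [0.391, -0.1708, 0.3638]
orientation: [-1.672, 1.222, -0.042]
force: [-0.3, -0.4, 0.5]
finger_gap: 0.0852
```

Run:
```python
from h import *
np.set_printoptions(precision=4,suppress=True)
s=read_state();R=R0(s);p=s['position'];print(s['qpos'],p,R.as_matrix().tolist())
# knob bar
n=np.array([-.346,.028,.938]);m=np.array([.448,-.27,.139])
for nm,(r0,r1,c0,c1) in(('top',(265,325,390,450)),('side',(300,370,245,310))):
    c=cap(nm);W=cloud(c)[r0:r1,c0:c1];g=c['pixels'][r0:r1,c0:c1].mean(2);h=(W-m)@n
    q=W[(h>.036)&(h<.055)&(g<110)];w=(h>.03)&(h<.055)&(g>100)
    if len(q)>20: print(nm,len(q),q.mean(0),np.linalg.svd(q-q.mean(0))[2][0],W[w].mean(0) if w.any() else '')
# lever yaw: pipe direction by line fit of upper pipe edge points (highest per row)
T=dict(np.load('top.npz'))
# lever geometry: candidate grip frame
yaw=-.1
ex=np.array([np.cos(yaw),np.sin(yaw),0]);ey=np.array([-np.sin(yaw),np.cos(yaw),0]);ez=np.array([0,0,1.])
for tilt in(0,.2):
  for sg in(1,-1):
    G=tool(-ez*np.cos(tilt)+ex*np.sin(tilt),sg*ey);d=(G*R.inv()).as_rotvec();print(tilt,sg,d,np.degrees(np.linalg.norm(d)))
```

```text
[-0.7165 -0.3547 -0.3878  1.2614  0.2148 -0.7455] [ 0.391  -0.1708  0.3638] [[0.34101225274658603, -0.9385701481977298, -0.05288402772850914], [-0.01428352063676408, -0.061422819083503666, 0.9980096283774291], [-0.9399503308765402, -0.3395781415343549, -0.034352019986544524]]
top 115 [ 0.4192 -0.2093  0.1706] [-0.9458  0.068  -0.3174] [ 0.4065 -0.2074  0.1664]
side 132 [ 0.4228 -0.214   0.1699] [-0.9349 -0.0177 -0.3544] [ 0.4136 -0.2087  0.1666]
0 1 [ 0.0422  0.3461 -0.1573] 21.91757245595141
0 -1 [-0.515   0.0628  2.9396] 171.03050381452442
0.2 1 [ 0.0378  0.146  -0.1552] 12.396436522541324
0.2 -1 [-0.8068  0.0685  2.8732] 171.03297765562306
```

The white line now points straight at the robot along the box axis, so the knob is at its stop. Next, over to the lever.

Request:
{"name": "play_rows", "arguments": {
  "targets": [
    {"rotation":[0,0,0],"linear":[0.02,0.04,0],"grip":-1},
    {"rotation":[0.01,0.04,-0.04],"linear":[0.05,0.08,0],"grip":-1},
    {"rotation":[0.02,0.08,-0.08],"linear":[0.085,0.125,0],"grip":-1},
    {"rotation":[0.03,0.12,-0.12],"linear":[0.125,0.175,0],"grip":-1},
    {"rotation":[0.038,0.146,-0.155],"linear":[0.165,0.225,0],"grip":-1},
    {"rotation":[0.038,0.146,-0.155],"linear":[0.195,0.26,0],"grip":-1},
    {"rotation":[0.038,0.146,-0.155],"linear":[0.205,0.274,0],"grip":-1},
    {"rotation":[0.038,0.146,-0.155],"linear":[0.205,0.274,0],"grip":-1}
  ]
}}

```text
time: 8.38
position: [0.5963, 0.1035, 0.3608]
orientation: [-1.566, 1.373, -0.093]
force: [0.4, 0.2, -0.0]
finger_gap: 0.0856
```

```bash
python3 st.py
python3 - <<'E'
from h import *
np.set_printoptions(precision=3,suppress=True)
s=read_state();R=R0(s).as_matrix();p=s['position'];print(p,R.tolist())
for n in('side','top'):
    c=cap(n);L=cloud(c).reshape(-1,3);L=L[(L[:,2]>.2)];L=(L-p)@R
    for x0 in np.arange(-.09,.13,.01):
        q=L[(abs(L[:,1])<.05)&(abs(L[:,2])<.09)&(L[:,0]>=x0)&(L[:,0]<x0+.01)]
        if len(q)>4: print(n,round(x0,2),len(q),'y',np.percentile(q[:,1],[2,98]),'z',np.percentile(q[:,2],[2,98]),'zh',np.histogram(q[:,2],np.arange(-.075,.076,.015))[0])
    if n=='side': cv2.imwrite('pics/l1.png',cv2.cvtColor(cv2.resize(c['pixels'][100:260,240:440],(750,600)),cv2.COLOR_RGB2BGR))
E
```

```text
8.375 [ 0.082  0.065 -0.012  1.298 -0.034  0.176] [ 0.431  0.212 -0.023] 0.03927629208192229 -0.05456338660857925 0.08557923922104048
[0.596 0.103 0.361] [[0.1956000790376593, -0.9758520081866102, 0.09722894218606676], [-0.018252529109860527, 0.09550427910608855, 0.9952616630080353], [-0.9805138725492644, -0.19644793404509603, 0.0008688773552436579]]
side -0.09 70 y [-0.016  0.017] z [-0.076  0.009] zh [30  1 28  4  0  0  2  0  0  0]
side -0.08 101 y [-0.011  0.016] z [-0.078 -0.036] zh [40 10 19  0  0  0  1  1  0  0]
side -0.07 38 y [-0.011  0.013] z [-0.077 -0.052] zh [19  3  1  0  0  0  0  0  0  0]
side -0.06 51 y [-0.011  0.011] z [-0.061 -0.049] zh [ 7 44  0  0  0  0  0  0  0  0]
side -0.05 82 y [-0.011  0.011] z [-0.06   0.043] zh [ 1 59  0  0  0  0  0 22  0  0]
side -0.04 80 y [-0.01   0.011] z [-0.06   0.044] zh [ 2 58  0  0  0  0  0 20  0  0]
side -0.03 51 y [-0.01   0.011] z [-0.058  0.042] zh [ 0 43  0  0  0  0  0  8  0  0]
side -0.02 8 y [-0.009  0.008] z [-0.051  0.028] zh [0 7 0 0 0 0 0 1 0 0]
side 0.04 21 y [0.008 0.025] z [0.029 0.038] zh [ 0  0  0  0  0  0  1 20  0  
[... 419 characters left out ...]
.1 49 y [0.013 0.035] z [-0.016  0.015] zh [ 0  0  0  9 36  0  4  0  0  0]
side 0.11 49 y [0.014 0.037] z [-0.016 -0.009] zh [ 0  0  0  9 40  0  0  0  0  0]
side 0.12 46 y [0.016 0.038] z [-0.016 -0.01 ] zh [ 0  0  0  7 39  0  0  0  0  0]
top -0.09 59 y [-0.015  0.018] z [-0.075 -0.037] zh [ 4 18 37  0  0  0  0  0  0  0]
top -0.08 45 y [-0.01   0.014] z [-0.076 -0.048] zh [11 21  0  0  0  0  0  0  0  0]
top -0.07 12 y [-0.008  0.015] z [-0.058 -0.047] zh [ 0 12  0  0  0  0  0  0  0  0]
top 0.09 5 y [0.026 0.033] z [-0.014 -0.013] zh [0 0 0 0 5 0 0 0 0 0]
top 0.11 6 y [0.017 0.036] z [-0.014 -0.012] zh [0 0 0 0 6 0 0 0 0 0]
top 0.12 8 y [0.021 0.039] z [-0.014 -0.012] zh [0 0 0 0 8 0 0 0 0 0]
```

View pics/l1.png

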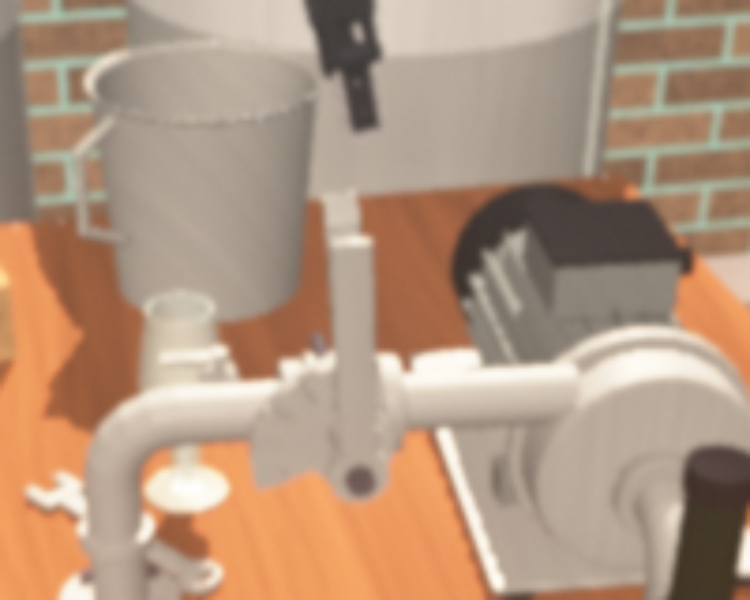

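The crop shows the lever upright, its stem cap at (358,480), with the open fingertips at (362,128) above it. Tool-frame numbers agree, so I go straight down, then centre.

Request:
{"name": "play_rows", "arguments": {
  "targets": [
    {"rotation":[0,0,0],"linear":[0,0.003,-0.03],"grip":-1},
    {"rotation":[0,0,0],"linear":[0,0.003,-0.06],"grip":-1},
    {"rotation":[0,0,0],"linear":[0,0.003,-0.085],"grip":-1},
    {"rotation":[0,0,0],"linear":[0,0.003,-0.105],"grip":-1},
    {"rotation":[0,0,0],"linear":[0,0,-0.118],"grip":-1},
    {"rotation":[0,0,0],"linear":[0,-0.004,-0.118],"grip":-0.6},
    {"rotation":[0,0,0],"linear":[0,-0.009,-0.118],"grip":-0.4},
    {"rotation":[0,0,0],"linear":[0,-0.009,-0.118],"grip":-0.3}
  ],
  "newtons": 40
}}

```text
time: 9.48
position: [0.5969, 0.0952, 0.2456]
orientation: [-1.545, 1.37, -0.072]
force: [-1.6, 4.7, 2.2]
finger_gap: 0.0553
```

Request:
{"name": "play_rows", "arguments": {
  "targets": [
    {"rotation":[0,0,0],"linear":[0,0,0],"grip":0},
    {"rotation":[0,0,0],"linear":[0,0,0],"grip":0.4},
    {"rotation":[0,0,0],"linear":[0,0,0],"grip":1},
    {"rotation":[0,0,0],"linear":[0,0,0],"grip":1},
    {"rotation":[0,0,0],"linear":[0,0,0],"grip":1}
  ]
}}

```text
time: 10.1
position: [0.5984, 0.0983, 0.2475]
orientation: [-1.514, 1.366, -0.038]
force: [-1.0, 10.5, 6.0]
finger_gap: 0.012
```

```bash
python3 st.py
```

```text
10.1 [ 0.067  0.095 -0.217  1.056 -0.021  0.16 ] [-0.989 10.495  6.002] 0.13548986054956913 -0.15475681164764843 0.011997624222782456
```

Squeezed, gap 12 mm. Swing the first half and check the force.

Request:
{"name": "play_rows", "arguments": {
  "targets": [
    {"rotation":[0,0,0],"linear":[0,0.003,0],"grip":1},
    {"rotation":[-0.003,-0.038,0],"linear":[-0.01,0.004,-0.001],"grip":1},
    {"rotation":[-0.006,-0.075,0],"linear":[-0.02,0.005,-0.002],"grip":1},
    {"rotation":[-0.009,-0.112,0],"linear":[-0.03,0.005,-0.005],"grip":1},
    {"rotation":[-0.012,-0.15,0],"linear":[-0.04,0.006,-0.008],"grip":1}
  ]
}}

```text
time: 10.72
position: [0.5634, 0.1015, 0.2411]
orientation: [-1.544, 1.203, -0.071]
force: [14.1, 2.2, -8.3]
finger_gap: 0.0122
```

```bash
python3 st.py
```

```text
10.725 [ 0.097 -0.061 -0.428  0.841 -0.06   0.184] [14.115  2.237 -8.319] 0.3368296567350626 -0.4220494865922459 0.012187587207124132
```

Request:
{"name": "play_rows", "arguments": {
  "targets": [
    {"rotation":[-0.003,-0.038,0],"linear":[-0.009,0.001,-0.005],"grip":1},
    {"rotation":[-0.006,-0.075,0],"linear":[-0.018,0.002,-0.01],"grip":1},
    {"rotation":[-0.009,-0.112,0],"linear":[-0.026,0.002,-0.016],"grip":1},
    {"rotation":[-0.012,-0.15,0],"linear":[-0.033,0.003,-0.023],"grip":1},
    {"rotation":[-0.012,-0.15,0],"linear":[-0.033,0.003,-0.023],"grip":1}
  ]
}}

```text
time: 11.35
position: [0.529, 0.1046, 0.22]
orientation: [-1.548, 1.054, -0.074]
force: [3.0, 1.7, 5.3]
finger_gap: 0.0124
```

```bash
cat > lev.py <<'E'
from h import *
# lever angle from side/top depth: points near lever plane
np.set_printoptions(precision=3,suppress=True)
s=read_state();R=R0(s).as_matrix();p=s['position'];g=p-.026*R[:,0]
yaw=-.08;ex=np.array([np.cos(yaw),np.sin(yaw)])
d=np.array([.594,.096]);a=(g[:2]-d)@ex
print('pads grasp',g,'theta by pads',np.degrees(np.arctan2(-a,g[2]-.15)),'r',np.hypot(a,g[2]-.15),s['force'],s['finger_gap'])
c=cap('side');W=cloud(c).reshape(-1,3);e=(W[:,:2]-d)@ex;f=(W[:,:2]-d)@np.array([-ex[1],ex[0]]);z=W[:,2]-.15
k=(f>-.016)&(f<.0)&(abs(e)<.17)&(z<.17)&(z>-.05);r=np.hypot(e,z)
for r0 in(.04,.06,.08,.1,.12,.14):
    q=k&(r>r0)&(r<r0+.02)
    if q.sum()>3: print('face r',r0,q.sum(),'ang deg',np.degrees(np.arctan2(-e[q],z[q])).mean(),np.ptp(np.degrees(np.arctan2(-e[q],z[q]))),'f',np.median(f[q]))
for n in('side','top'):
    c=c if n=='side' else cap('top');W=cloud(c).reshape(-1,3);e=(W[:,:2]-d)@ex;f=(W[:,:2]-d)@np.array([-ex[1],ex[0]]);z=W[:,2]-.15
    r=np.hypot(e,z);an=np.degrees(np.arctan2(-e,z))
    for r0 in(.11,.12,.13,.14):
        q=(r>r0)&(r<r0+.01)&(an>35)&(an<55)&(f>0)&(f<.06)
        if q.sum()>3: print(n,'trig r',r0,q.sum(),'f',np.percentile(f[q],[2,50,98]))
E
python3 lev.py
```

```text
pads grasp [0.516 0.106 0.243] theta by pads 40.194808060974964 r 0.12130421355611955 [2.979 1.668 5.327] 0.012419376508397615
face r 0.04 84 ang deg 35.94220365964356 30.81225105578518 f -0.005288205811055102
face r 0.06 89 ang deg 37.5482718685479 21.559105191920597 f -0.004910577252529988
face r 0.08 85 ang deg 37.75970607056989 16.253693669166577 f -0.005023910794303711
face r 0.1 72 ang deg 37.91657547583723 15.455748894707611 f -0.010152301112019422
face r 0.12 47 ang deg 37.789856492080894 12.270762746785167 f -0.010404413457374844
face r 0.14 8 ang deg 33.72398459598335 0.9251349155667015 f -0.011198585150633112
top trig r 0.11 11 f [0.004 0.011 0.02 ]
top trig r 0.12 8 f [0.007 0.014 0.02 ]
top trig r 0.13 10 f [0.002 0.007 0.01 ]
top trig r 0.14 9 f [0.005 0.009 0.028]
```

Camera and pads both put the lever at about 38–40°. Advance to about 45°.

Request:
{"name": "play_rows", "arguments": {
  "targets": [
    {"rotation":[0,-0.04,0],"linear":[-0.006,0,-0.005],"grip":1},
    {"rotation":[0,-0.08,0],"linear":[-0.011,0.001,-0.01],"grip":1},
    {"rotation":[0,-0.08,0],"linear":[-0.011,0.001,-0.01],"grip":1}
  ]
}}

```text
time: 11.82
position: [0.5184, 0.1057, 0.2093]
orientation: [-1.536, 0.975, -0.065]
force: [13.2, 3.6, -2.9]
finger_gap: 0.0119
```

```bash
python3 lev.py
```

```text
pads grasp [0.504 0.107 0.231] theta by pads 48.3192480127899 r 0.12147096556043258 [13.187  3.646 -2.934] 0.01193927089356135
face r 0.04 82 ang deg 43.514544550896304 32.29166348964623 f -0.0051520327476781745
face r 0.06 93 ang deg 45.12410275749065 20.680995523584663 f -0.0050659126189387775
face r 0.08 84 ang deg 45.45139643475772 16.39730149799923 f -0.004886317791225258
face r 0.1 75 ang deg 46.20069232223994 15.013745665100217 f -0.008512132563185766
face r 0.12 47 ang deg 45.01224266372549 11.98494329489106 f -0.01020554360581935
face r 0.14 9 ang deg 41.28523173923533 1.3834496959578075 f -0.010803506606201656
side trig r 0.12 6 f [0.002 0.011 0.014]
side trig r 0.13 9 f [0.007 0.011 0.02 ]
side trig r 0.14 20 f [0.007 0.013 0.036]
top trig r 0.11 26 f [0.    0.008 0.019]
top trig r 0.12 22 f [0.001 0.01  0.02 ]
top trig r 0.13 24 f [0.001 0.007 0.013]
top trig r 0.14 30 f [0.    0.012 0.034]
```

Request:
{"name": "play_rows", "arguments": {
  "targets": [
    {"rotation":[0,0,0],"linear":[0.004,0,0],"grip":1},
    {"rotation":[0,0,0],"linear":[0.004,0,0],"grip":0.5},
    {"rotation":[0,0,0],"linear":[0.004,0,0],"grip":0.3},
    {"rotation":[0,0,0],"linear":[0.004,0,0],"grip":0},
    {"rotation":[0,0,0],"linear":[0.004,0.003,0],"grip":-0.4},
    {"rotation":[0,0,0],"linear":[0.004,0.006,0],"grip":-0.8},
    {"rotation":[0,0,0],"linear":[0.004,0.006,0],"grip":-1},
    {"rotation":[0,0,0],"linear":[0.004,0.006,0],"grip":-1}
  ]
}}

```text
time: 12.92
position: [0.5162, 0.1099, 0.2028]
orientation: [-1.545, 0.991, -0.075]
force: [0.1, -0.6, 0.4]
finger_gap: 0.0855
```

```bash
python3 lev.py
python3 - <<'E'
from h import *
a=dict(np.load('top.npz'))['pixels'][190:290,215:315];b=dict(np.load('side.npz'))['pixels'][140:240,280:380]
cv2.imwrite('pics/l2.png',cv2.cvtColor(cv2.hconcat([cv2.resize(a,(400,400),interpolation=3),cv2.resize(b,(400,400),interpolation=3)]),cv2.COLOR_RGB2BGR))
E
```

```text
pads grasp [0.502 0.111 0.225] theta by pads 51.259751853656184 r 0.11910178180925617 [ 0.074 -0.594  0.447] 0.08550037542800881
face r 0.04 84 ang deg 43.4700839461084 32.18880628840004 f -0.005279072827845505
face r 0.06 86 ang deg 45.192480723467526 20.676096562475507 f -0.004726083731636823
face r 0.08 88 ang deg 45.88485118214099 16.211616123325605 f -0.00465394029876098
face r 0.1 86 ang deg 45.80980741531142 12.396401235303145 f -0.004514111215778221
face r 0.12 68 ang deg 45.29339626433621 8.560460304065153 f -0.00412406837087319
face r 0.14 26 ang deg 44.213455569470106 3.892280451411395 f -0.004173953946762747
side trig r 0.11 17 f [0.024 0.027 0.03 ]
side trig r 0.12 21 f [0.01  0.029 0.051]
side trig r 0.13 27 f [0.029 0.032 0.054]
side trig r 0.14 32 f [0.029 0.035 0.055]
top trig r 0.11 26 f [0.001 0.027 0.051]
top trig r 0.12 41 f [0.001 0.048 0.059]
top trig r 0.13 33 f [0.002 0.03  0.059]
top trig r 0.14 33 f [0.001 0.033 0.055]
```

View pics/l2.png

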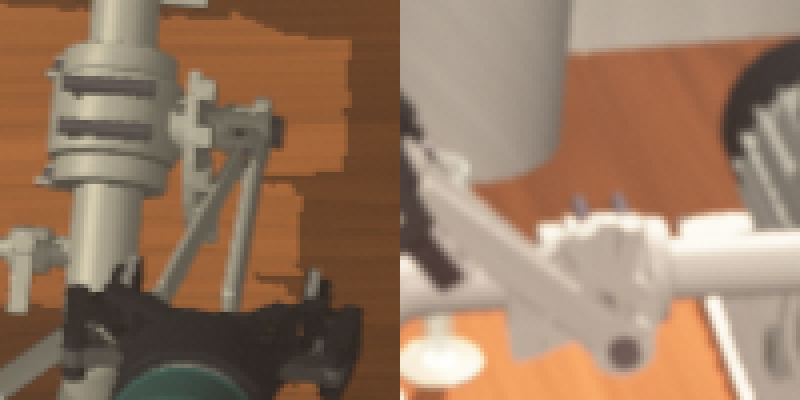

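Crop: the trigger stands well off the hand bar at (160,290) vs (230,290). The measured separation of 31 mm fits a tooth fully home (tooth up would be about 18 mm), with the lever at about 45.5°. Backing out along the tool axis.

Request:
{"name": "play_rows", "arguments": {
  "targets": [
    {"rotation":[0,0,0],"linear":[-0.01,0.001,0.015],"grip":-1},
    {"rotation":[0,0,0],"linear":[-0.022,0.002,0.034],"grip":-1},
    {"rotation":[0,0,0],"linear":[-0.038,0.003,0.058],"grip":-1},
    {"rotation":[0,0,0],"linear":[-0.055,0.004,0.085],"grip":-1},
    {"rotation":[0,0,0],"linear":[-0.07,0.005,0.12],"grip":-1},
    {"rotation":[0,0,0],"linear":[-0.08,0.0,0.16],"grip":-1},
    {"rotation":[0,0,0],"linear":[-0.1,-0.02,0.18],"grip":-1},
    {"rotation":[0,0,0],"linear":[-0.1,-0.02,0.18],"grip":-1}
  ]
}}

```text
time: 14.02
position: [0.4167, 0.0896, 0.3859]
orientation: [-1.542, 0.985, -0.074]
force: [0.5, -0.5, -0.1]
finger_gap: 0.0857
```

```bash
python3 lev.py
python3 - <<'E'
from h import *
np.set_printoptions(precision=3,suppress=True)
T=dict(np.load('top.npz'));S=dict(np.load('side.npz'))
n=np.array([-.346,.028,.938]);m=np.array([.448,-.27,.139])
for c,(r0,r1,c0,c1) in((T,(265,325,390,450)),(S,(300,370,245,310))):
    W=cloud(c)[r0:r1,c0:c1];h=(W-m)@n;g=c['pixels'][r0:r1,c0:c1].mean(2);q=W[(h>.036)&(h<.055)&(g<110)]
    if len(q)>20: print('bar',q.mean(0),np.linalg.svd(q-q.mean(0))[2][0])
cv2.imwrite('pics/f.png',cv2.cvtColor(cv2.hconcat([cv2.resize(T['pixels'][100:340,120:520],(400,240)),cv2.resize(S['pixels'],(400,300))[30:270]]),cv2.COLOR_RGB2BGR))
E
```

```text
pads grasp [0.402 0.091 0.408] theta by pads 36.49387857991979 r 0.3204228717617906 [ 0.522 -0.473 -0.08 ] 0.08571575353397655
face r 0.04 87 ang deg 43.56204663666165 31.564623008840034 f -0.005430029764295568
face r 0.06 88 ang deg 45.32790554583274 21.080473652968216 f -0.004892820925275045
face r 0.08 90 ang deg 45.72374213476412 15.401613566434676 f -0.005146525049288794
face r 0.1 91 ang deg 46.34044650186234 12.361942249074055 f -0.004730855191904582
face r 0.12 92 ang deg 46.684743612734614 10.51419732463598 f -0.004243919945613852
face r 0.14 58 ang deg 46.81276350265126 9.52148340802988 f -0.004328221327243236
side trig r 0.11 16 f [0.008 0.026 0.029]
side trig r 0.12 18 f [0.009 0.028 0.03 ]
side trig r 0.13 23 f [0.    0.031 0.034]
side trig r 0.14 42 f [0.028 0.033 0.037]
top trig r 0.11 26 f [0.001 0.026 0.031]
top trig r 0.12 24 f [0.001 0.028 0.031]
top trig r 0.13 16 f [0.001 0.03  0.034]
top trig r 0.14 29 f [0.    0.032 0.036]
bar [ 0.419 -0.209  0.171] [-0.942  0.076 -0.326]
bar [ 0.423 -0.214  0.17 ] [-0.937 -0.024 -0.349]
```

View pics/f.png

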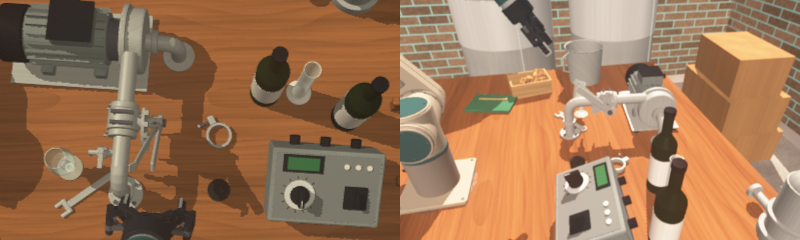

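```bash
python3 -c "
from rig import *
print(hand_in())"
```

```text
the job is handed in; nothing more can be done
None
```

The valve lever is latched at half open, the speed knob is against its anticlockwise stop, and the job is handed in. `hand_in()` reports no verdict. The clock read about 14 s of the 72 s allowed.

- **Speed knob:** I turned it about 2.4 rad anticlockwise in one grasp, until the torque jumped from about 0.05 to 1.25 N m. After release the bar lies along the box axis with its white line towards the robot, and it had not moved at the last look.
- **Valve lever:** I squeezed the trigger (gap 12 mm), swung the lever and let go once; the tooth went in at the first try. The last depth check puts the lever at about 46° (0.80 rad). The trigger stands about 31–35 mm off the hand bar's outer face and slants at about 0.2 rad, which fits the tooth fully home. A tooth still up on the plate would give about 23 mm.
- **Everything else:** The last picture shows the main switch, sampling cock, bottles, jar, glass, bung, clamp and spanner looking undisturbed; I did not measure them. The gripper is clear of everything, with wrist force below 1 N.

**Checks that disagreed:**
- The real fingertips are about 32 mm further back along the tool axis than the stated 25 mm ahead of the TCP. The first close on the knob missed above the bar because of this, without touching it. I measured the offset from depth and corrected both grasps.
- During the swing the pads and the camera differed by 2–3° on the lever angle. I trusted the camera.

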